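# Draw the show case's roof flap shut with the hook pole

### The job

The roof flap of the little show case stands open. Take the pole with the hook, put its prong sideways through the ring eye on the flap's edge and draw the flap fully shut with it, keeping the prong in the eye until the flap is down. Then unhook the pole and lay it flat on the table, and leave the plain pole without a hook where it lies.

Things in the scene. Friction and masses are not known exactly. Their poses are not given: they have to be found in the camera images.
- hook_pole_mid (a point): Centre of the hook pole's handle, a wooden bar 28 x 28 x 110 mm; the loose pole (about 0.2 kg) lies flat, this point 14 mm above the table. Grasp it here across the 28 mm; it balances within 15 mm. x runs along the pole to the hooked end, z up as it lies. A 12 mm steel rod reaches to x = +165 mm, where a prong turns off at a right angle to -y; behind, a ball ends at x = -127.
- prong_mid (a point): Half-way along the hook pole's prong, at x = +165, y = -30, z = 0 mm in the frame of hook_pole_mid (same axes). The prong is a straight steel pin 8 mm thick running 60 mm along -y from the rod's axis, with a 12 mm ball on its free end (ends at 66 mm). It is through the eye when this point is in the eye.
- plain_pole_mid (a point): Centre of the handle of the plain pole, which lies near the hook pole: same handle and rod, but straight, with a 22 mm round rubber end 168 mm ahead and no prong. The two poles may lie in either place. To be left alone.
- eye (a point): Centre of the ring eye: steel ring of 9 mm round bar, 40 mm clear opening, 58 mm over all, on the middle of the flap's free edge; its top stands up to 350 mm above the table at the start. The ring's axis is this point's y axis, always level and parallel to the hinge; the prong goes in sideways from the +y side (the robot's left) and turns freely in it as the flap swings.
- flap_hinge (a point): Middle of the hinge line, at the top rear edge of the show case, 156 mm above the table. x is level, from the case's front to its rear; y along the hinge; z up. The eye's centre moves in this x-z plane: x = -171 cos(q), z = +171 sin(q) mm at flap angle q. The case is fixed, clear-sided, 140 mm deep (from here to -x), 170 mm wide; its plinth is 8 mm larger all round.
- roof_flap (a joint): Angle q of the roof flap, a grey sheet 140 x 170 x 6 mm, 0.15 kg: 0 = shut, level on the case; it grows as the flap swings up about the hinge, and starts at 0.65 to 1.25 rad. The hinge is stiff (0.16 N m): the flap stays at any angle where it is left, and about 1 N at the eye moves it.

How it is judged:
By the outcome, as a careful person would: the job done as asked, in the order asked, and still so for the second after the job is handed in, with the robot touching nothing.
It also fails if it takes over 64 s, if anything falls off the work surface, if the arm or the gripper's body presses on something with over 40 N, if the wrist force passes 120 N, or if a joint passes its speed limit or range.

### The arm

A 6-joint arm with a two-finger parallel gripper is mounted at the origin on a cart in front of the work surface, level with it; the furniture and walls round the work are solid. World frame = base frame: x ahead of the robot, y to its left, z up, the work surface at z = 0. Lengths are in m, angles in rad, forces in N, time in s.
With the tool pointing down it reaches from about 0.275 to 0.875 m from the base axis. Payload 12.5 kg.
Tool frame: the origin (TCP) lies on the centre line of the jaws, within the pads' length; the fingertips stand r.finger_overhang ahead of it and the grasp point (between the pads) lies 3 mm ahead of it (r.finger_overhang is the distance from the TCP to the fingertips, in m); z points along the fingers, y is the direction in which the jaws open and shut (so a half turn about z gives the same grasp; the last joint's range is limited). The gripper opens to 85 mm and grips with 20 to 120 N. Pads are 22 mm wide; open, the fingers measure 114 mm over their backs; the gripper's body (76 mm by 85 mm) begins 54 mm behind the grasp point. The pads swing forward as they close: fully open they stand 13 mm farther back than shut.
Start: joints at [-1.358, 0.351, 1.652, -0, 1.139, -0.085], TCP at [0.161, -0.526, 0.253] pointing down, gripper open.
Joint ranges: [-2.75, 2.75], [-0.79, 2.1], [0.01, 2.65], [-1.57, 4.71], [0.07, 3.14], [-2.87, 2.87]. Speed limits (rad/s): [2.22, 2.22, 2.79, 3.14, 3.14, 3.14].

### API

Orientations are given as a unit quaternion [x, y, z, w].
In Python, from cell import r, optics gives the robot as it stands. The module is installed in compiled form; this text tells all that it offers. Calls block until the motion is done:
- r.move_to(position, orientation): joint-space move of the TCP to a pose.
- r.move_linear(position, rot=None, vel=0.15): straight line of the TCP; rot=None keeps the orientation; vel is the mean speed in m/s.
- r.set_joints(angles): joint-space move.
- r.set_gripper(opening, squeeze=None): opening from 0.0 (shut) to 1.0 (fully open); squeeze is the grip in N (None keeps the last); returns when the fingers have stopped.
- r.sleep(seconds).
- r.inverse_kinematics(position, orientation): joint angles nearest the present ones, or None.
- optics.get_image(name): name is "side" or "top" or "wrist"; returns a dict with "pixels" (480x640x3 uint8, red, green, blue), "depth" (480x640 float32, m along the optical axis (not along the pixel's ray), 0 where there is no reading), "fx", "fy", "cx", "cy" (pixels), "camera_from_world" (4x4, takes a point from world to camera coordinates); the wrist camera has in their place "mount" (4x4, takes a point from camera to tool coordinates, whose origin is the TCP and whose axes are the flange's). Camera axes: x right, y down, z forward; pixel columns grow to the right and rows downward; lengths in m; the calibration is good to about 2 mm. A picture is of the moment at which its call begins: read the wrist's pose just before it.
A pose or a line that the arm cannot do raises r.PlanningError and nothing moves.
- r.hand_in(): hands the job in, once; it reports no verdict.
Readings, each from a call of its own:
- r.current_t(): time.
- r.current_q(): joint angles.
- r.current_qvel(): joint speeds.
- r.current_effort(): joint torques, N m.
- r.current_tool_pos(): TCP position.
- r.current_ee_rot(): TCP orientation.
- r.current_contact_force(): force on the tool from outside, world axes, zero at the start.
- r.current_torque(): the same for the moment, N m.
- r.current_opening(): opening from 0.0 (shut) to 1.0 (fully open).
Only numpy, scipy, OpenCV 4.12 (cv2) and the standard library are available. Lean on these libraries where they do the work, as an engineer would, in place of code of your own. Each camera call takes 0.05 s, during which the arm holds its last target. There are 200 camera calls.

## Working session

There is one attempt and no reset: what is moved stays moved. The work goes in short steps, each a Python script; the robot and the scene stay as the last script left them, time stands still between calls to the robot, and variables do not carry over. Pictures are saved under pics/ and viewed, about 8 in all and at most 12, crops included, and the job is handed in when it is done.

```bash
mkdir -p pics; cat > h.py <<'E'
import numpy as np, cv2
from cell import r, optics
from scipy.spatial.transform import Rotation as R
def snap(n,f):
    d=optics.get_image(n); cv2.imwrite(f'pics/{f}.png',d['pixels'][:,:,::-1]); np.savez(f'pics/{f}.npz',**d); return d
def px(d,u,v,Z=None):
    """pixel -> world using depth"""
    z=Z or float(d['depth'][int(v),int(u)])
    p=np.array([(u-d['cx'])/d['fx']*z,(v-d['cy'])/d['fy']*z,z,1])
    return (np.linalg.inv(d['camera_from_world'])@p)[:3]
def plane(d,u,v,z):
    M=np.linalg.inv(d['camera_from_world']); o=M[:3,3]; k=M[:3,:3]@np.array([(u-d['cx'])/d['fx'],(v-d['cy'])/d['fy'],1])
    return o+k*(z-o[2])/k[2]
E
python3 - <<'E'
from h import *
for n in('top','side'):
    d=snap(n,n+'0'); print(n,np.linalg.inv(d['camera_from_world']).round(3),d['fx'])
print(r.current_t(),r.finger_overhang,r.current_ee_rot())
E
```

```text
top [[-1.400e-02 -9.860e-01  1.690e-01  4.750e-01]
 [-1.000e+00  1.500e-02  1.000e-03  3.000e-03]
 [-3.000e-03 -1.680e-01 -9.860e-01  1.002e+00]
 [ 0.000e+00  0.000e+00  0.000e+00  1.000e+00]] 446.0975034811079
side [[-0.541  0.403 -0.738  1.505]
 [ 0.841  0.257 -0.476  0.551]
 [-0.003 -0.878 -0.478  0.677]
 [ 0.     0.     0.     1.   ]] 532.9637944808054
0.1 0.022 [ 9.88937005e-01  1.48335124e-01 -3.59568159e-05 -5.37615331e-04]
```

View pics/top0.png

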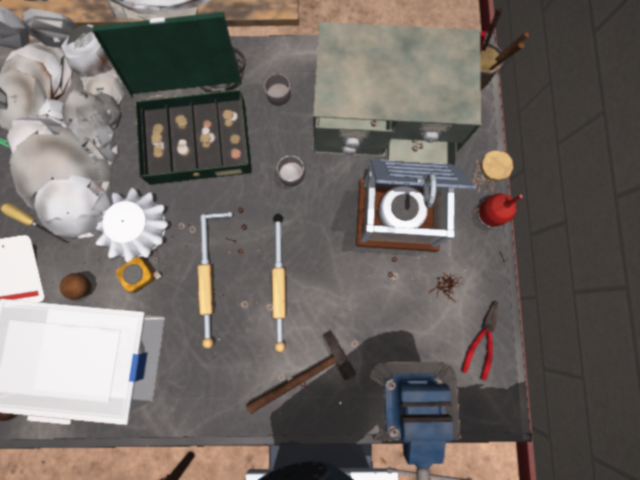

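View pics/side0.png

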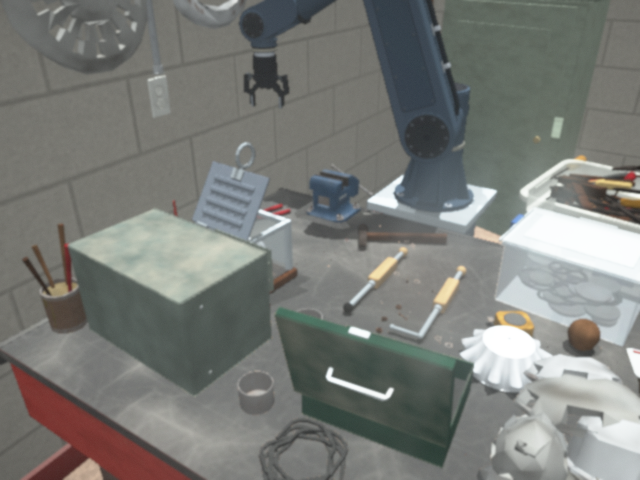

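```bash
python3 - <<'E'
import cv2,numpy as np
t=cv2.imread('pics/top0.png');s=cv2.imread('pics/side0.png')
a=cv2.resize(t[200:360,180:300],None,fx=3.3,fy=3.3,interpolation=3)
b=cv2.resize(t[150:260,345:485],None,fx=2.8,fy=2.8,interpolation=3)
c=cv2.resize(s[130:250,180:310],None,fx=2.2,fy=2.2,interpolation=3)
o=np.zeros((600,800,3),np.uint8)
o[:528,:396]=a; o[:308,400:792]=b; o[310:574,400:686]=c
cv2.imwrite('pics/c1.png',o)
E
```

```text
(no output)
```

View pics/c1.png

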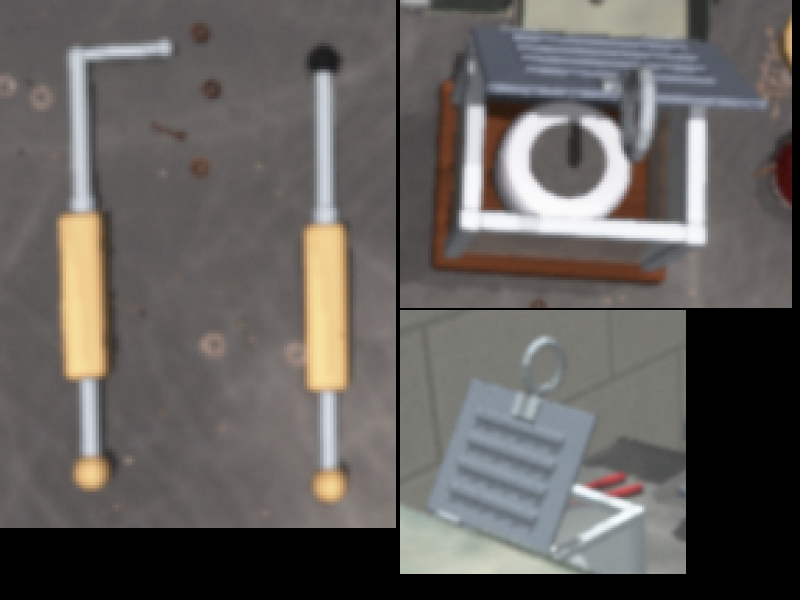

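```bash
cat > m.py <<'E'
from h import *
t=dict(np.load('pics/top0.npz'));s=dict(np.load('pics/side0.npz'))
def ray(d,u,v):
    a=plane(d,u,v,0);o=np.linalg.inv(d['camera_from_world'])[:3,3];k=a-o;return o,k/np.linalg.norm(k)
def tri(a,b):
    o1,k1=ray(t,*a);o2,k2=ray(s,*b)
    m=np.linalg.lstsq(np.c_[k1,-k2],o2-o1,rcond=None)[0];p,q=o1+k1*m[0],o2+k2*m[1];return (p+q)/2,np.linalg.norm(p-q)
A=lambda x,y:(180+x/3.3,200+y/3.3); B=lambda x,y:(345+(x-400)/2.8,150+y/2.8); C=lambda x,y:(180+(x-400)/2.2,130+(y-310)/2.2)
if __name__=='__main__':
    for n,p,z in[('corner',(77,54),.014),('ball',(91,472),.014),('htop',(81,212),.028),('hbot',(87,378),.028),('prongend',(168,47),.014),('hL',(62,295),.028),('hR',(106,295),.028),('pl',(326,307),.028),('plend',(323,60),.014)]: print(n,plane(t,*A(*p),z).round(4))
    e,g=tri(B(638,113),C(544,364));print('eye',e.round(4),g)
    print('eyetop',tri(B(634,68),C(545,336)))
    for n,p in[('FL',(462,230)),('FR',(706,243)),('FLi',(485,212)),('BL',(466,80)),('BR',(705,110))]: print(n,plane(t,*B(*p),.15).round(4),px(t,*B(*p)).round(4))
    print('plinth',plane(t,*B(434,265),0.01),plane(t,*B(664,280),0.01))
    # flap depth points in side image: fit a plane
    P=np.array([px(s,u,v) for u in range(205,262,2) for v in range(165,238,2)])
    best=None
    rng=np.random.default_rng(0)
    for _ in range(2000):
        i=rng.choice(len(P),3,replace=False);n=np.cross(P[i[1]]-P[i[0]],P[i[2]]-P[i[0]]);n/=np.linalg.norm(n)+1e-12
        k=abs((P-P[i[0]])@n)<.003
        if best is None or k.sum()>best.sum():best=k
    Q=P[best];c=Q.mean(0);n=np.linalg.svd(Q-c)[2][2];print('flap plane',len(Q),len(P),c,n,'ang to horizontal',np.arccos(abs(n[2])),'yaw',np.degrees(np.arctan2(n[1],n[0])))
    # ring depth pixels
    Q=[];
    for u in range(232,260):
        for v in range(142,166):
            p=px(s,u,v)
            if s['depth'][v,u]>0 and np.linalg.norm(p-e)<.045:Q.append(p)
    Q=np.array(Q);print('ring',len(Q),Q.mean(0),Q.min(0),Q.max(0))
E
python3 m.py
```

```text
corner [0.6966 0.2571 0.014 ]
ball [0.4164 0.24   0.014 ]
htop [0.5859 0.2478 0.028 ]
hbot [0.4771 0.2408 0.028 ]
prongend [0.7006 0.1946 0.014 ]
hL [0.5312 0.2588 0.028 ]
hR [0.5308 0.2298 0.028 ]
pl [0.5208 0.0849 0.028 ]
plend [0.6899 0.088  0.014 ]
eye [ 0.6707 -0.1839  0.2967] 0.0016896817767458757
eyetop (array([ 0.68485498, -0.17114203,  0.33211384]), np.float64(0.007602121459800446))
FL [ 0.6301 -0.0969  0.15  ] [ 0.632  -0.0982  0.1392]
FR [ 0.6184 -0.2653  0.15  ] [ 0.6434 -0.312   0.0017]
FLi [ 0.6425 -0.1133  0.15  ] [ 0.6684 -0.1314  0.0181]
BL [ 0.7379 -0.1034  0.15  ] [ 0.7564 -0.1109  0.0899]
BR [ 0.7134 -0.2709  0.15  ] [ 0.713  -0.2704  0.1515]
plinth [ 0.6272747  -0.08992013  0.01      ] [ 0.61241723 -0.27374297  0.01      ]
flap plane 661 1073 [ 0.73216645 -0.17570891  0.21592214] [ 0.82526822 -0.06342959  0.56116758] ang to horizontal 0.9750005699402973 yaw -4.395076526437451
ring 222 [ 0.67528878 -0.17838735  0.29988762] [ 0.6457099  -0.18577425  0.27031516] [ 0.70330873 -0.17265279  0.32303004]
```

```bash
cat >> h.py <<'E'
def down(deg): return (R.from_euler('z',deg,degrees=True)*R.from_euler('x',180,degrees=True)).as_quat()
def st(): print('t',round(r.current_t(),2),'pos',r.current_tool_pos().round(4) if hasattr(r.current_tool_pos(),'round') else r.current_tool_pos(),'F',np.round(r.current_contact_force(),2),'M',np.round(r.current_torque(),2),'op',round(r.current_opening(),3))
E
python3 - <<'E'
from h import *
r.move_to([.40,0,.33],down(3.5)); r.move_to([.532,.2455,.14],down(3.5)); st()
r.move_linear([.532,.2455,.0235],vel=.12); st()
r.set_gripper(0.0,100); st()
r.move_linear([.532,.2455,.307],vel=.2); st(); print(r.current_q())
snap('top','top1');snap('side','side1')
t=cv2.imread('pics/top1.png');s=cv2.imread('pics/side1.png')
o=np.zeros((600,800,3),np.uint8);o[:480,:390]=cv2.resize(t[150:390,130:325],None,fx=2,fy=2);o[:480,400:800]=cv2.resize(s[180:360,330:480],(400,480));cv2.imwrite('pics/c2.png',o)
E
```

```text
t 3.47 pos [0.5325 0.2448 0.1409] F [0.93 0.38 1.18] M [-0.04  0.03  0.  ] op 0.998
t 4.58 pos [0.5324 0.2456 0.0243] F [ 0.37  0.83 -0.29] M [ 0.05  0.08 -0.02] op 1.0
t 5.15 pos [0.5323 0.2457 0.0241] F [-1.17  1.48  5.87] M [0.09 0.17 0.02] op 0.308
t 6.72 pos [0.5316 0.2454 0.306 ] F [-0.7   0.01 -2.21] M [0.03 0.03 0.  ] op 0.311
[3.52910735e-01 3.70041443e-01 1.49068116e+00 1.56736097e-05
 1.28268654e+00 1.86259032e+00]
```

View pics/c2.png

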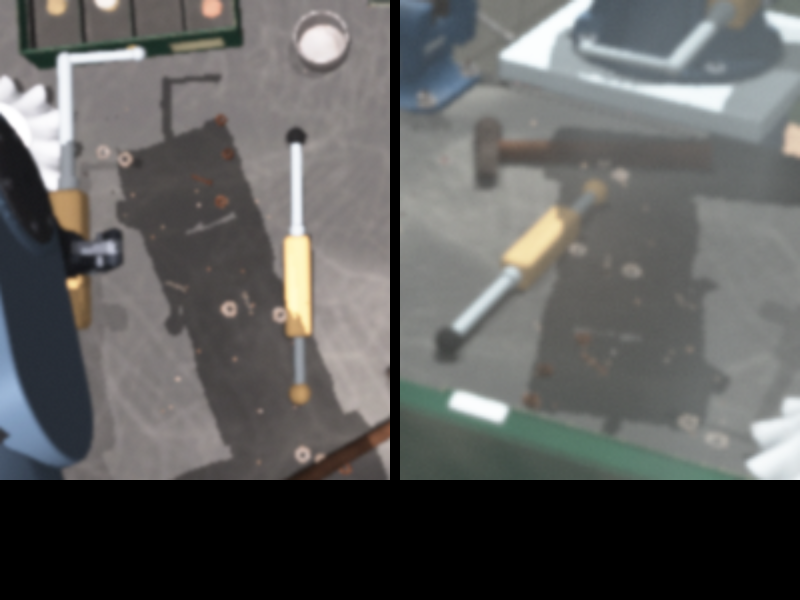

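```bash
python3 - <<'E'
from m import *
t1=dict(np.load('pics/top1.npz'));s1=dict(np.load('pics/side1.npz'))
S=lambda x,y:(330+(x-400)*.375,180+y*.375); T=lambda x,y:(130+x/2,150+y/2)
for n,a,b in[('corner',(66,60),(674,63)),('tip',(139,53),(584,43)),('mid',(103,57),(630,54))]:
    print(n,tri(T(*a),S(*b)), px(t1,*T(*a)),px(s1,*S(*b)))
E
```

```text
corner (array([0.69498517, 0.25425439, 0.29594353]), np.float64(0.003425000922398093)) [0.69425013 0.25109488 0.30024092] [0.70093321 0.25820332 0.29938897]
tip (array([0.69971986, 0.19314105, 0.29768964]), np.float64(0.0018624106304407928)) [0.69937345 0.1916729  0.29997033] [0.70390207 0.19600611 0.29994419]
mid (array([0.69696766, 0.22408525, 0.29591309]), np.float64(0.0038428255464205098)) [0.69687945 0.22147468 0.2985179 ] [0.69931041 0.22707208 0.2976771 ]
```

```bash
cat >> h.py <<'E'
YAW=-4.3
X=np.array([np.cos(np.radians(YAW)),np.sin(np.radians(YAW)),0]);Y=np.array([-X[1],X[0],0]);Zv=np.array([0,0,1.])
EYE=np.array([.673,-.181,.297])
def tcp(p): return p-.1645*X+.0305*Y+.010*Zv   # TCP for a prong_mid position
E
python3 - <<'E'
from h import *
r.move_linear(tcp(EYE+.09*Y),rot=down(YAW),vel=.15); st()
snap('top','top2');snap('side','side2')
t=cv2.imread('pics/top2.png');s=cv2.imread('pics/side2.png')
o=np.zeros((600,800,3),np.uint8);o[:420,:400]=cv2.resize(t[130:270,345:478],(400,420),interpolation=2);o[:400,400:800]=cv2.resize(s[120:220,200:300],(400,400),interpolation=2);cv2.imwrite('pics/c3.png',o)
E
```

```text
t 8.93 pos [ 0.518  -0.0481  0.307 ] F [-0.17  0.04 -2.22] M [0.03 0.01 0.05] op 0.313
```

View pics/c3.png

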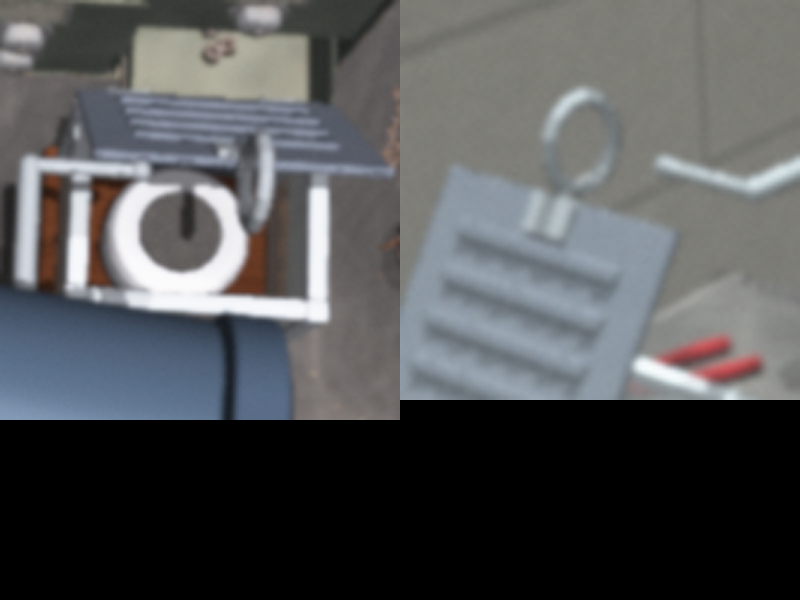

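```bash
sed -i 's/EYE=np.array(\[.673/EYE=np.array([.671/' h.py; python3 - <<'E'
from h import *
F0=np.array(r.current_contact_force())
for k in np.arange(.075,-.001,-.015):
    r.move_linear(tcp(EYE+k*Y),vel=.06)
    f=np.array(r.current_contact_force())-F0
    print(round(k,3),f.round(2))
    if np.linalg.norm(f)>5: print('STOP');break
st()
snap('top','top3');snap('side','side3')
t=cv2.imread('pics/top3.png');s=cv2.imread('pics/side3.png')
o=np.zeros((600,800,3),np.uint8);o[:420,:400]=cv2.resize(t[130:270,345:478],(400,420),interpolation=2);o[:400,400:800]=cv2.resize(s[120:220,200:300],(400,400),interpolation=2);cv2.imwrite('pics/c4.png',o)
E
```

```text
0.075 [ 0.58  0.62 -0.27]
0.06 [0.35 0.31 0.36]
0.045 [-0.33  1.08 -0.11]
0.03 [0.62 0.83 0.01]
0.015 [0.57 1.14 0.18]
0.0 [ 0.8   0.17 -0.24]
t 11.43 pos [ 0.5092 -0.1386  0.307 ] F [ 0.48 -0.54 -1.9 ] M [-0.05 -0.01  0.02] op 0.307
```

View pics/c4.png

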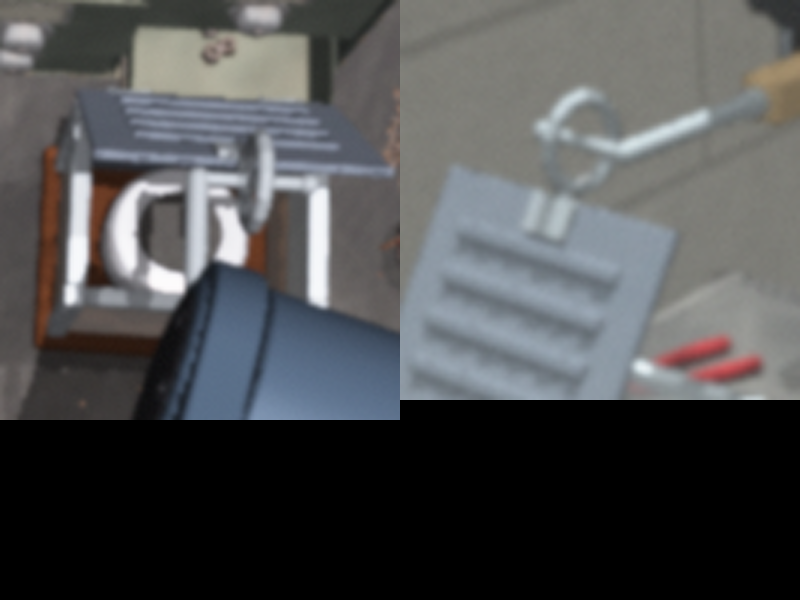

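```bash
cat >> h.py <<'E'
Q0=np.arcsin((EYE[2]-.156)/.171); HINGE=EYE+.171*(np.cos(Q0)*X-np.sin(Q0)*Zv)
def arc(q): return HINGE+.171*(-np.cos(q)*X+np.sin(q)*Zv)
E
python3 - <<'E'
from h import *
print(Q0,HINGE)
F0=np.array(r.current_contact_force())
qs=np.r_[np.arange(Q0-.06,.0,-.06),np.arange(-.0,-.13,-.012)]
for q in qs:
    r.move_linear(tcp(arc(q)),vel=.08 if q>.05 else .04)
    f=np.array([np.array(r.current_contact_force()) for _ in range(3)]).mean(0)-F0
    print(round(q,3),f.round(1))
    if np.linalg.norm(f)>9: print('STOP');break
st()
snap('top','top4');snap('side','side4')
t=cv2.imread('pics/top4.png');s=cv2.imread('pics/side4.png')
o=np.zeros((600,800,3),np.uint8);o[:480,:400]=cv2.resize(t[110:270,345:478],(400,480),interpolation=2);o[:400,400:800]=cv2.resize(s[150:290,180:320],(400,400),interpolation=2);cv2.imwrite('pics/c5.png',o)
E
```

```text
0.969426544341234 [ 0.76747476 -0.18825397  0.156     ]
0.909 [ 0.5 -0.3 -0.1]
0.849 [ 0.6 -0.7 -0.5]
0.789 [ 0.3 -1.4 -0.7]
0.729 [ 1.2 -1.1 -0.2]
0.669 [ 0.4  0.2 -1.1]
0.609 [ 0.4 -1.6 -1.2]
0.549 [ 0.2  0.1 -0.2]
0.489 [ 0.7 -0.1 -1.3]
0.429 [ 0.2  0.1 -0. ]
0.369 [ 1.6 -0.6  0.2]
0.309 [-0.3 -1.1  0.1]
0.249 [ 0.9 -0.3 -0.5]
0.189 [ 1.  -0.3 -1.3]
0.129 [ 0.5 -1.2 -1.6]
0.069 [-0.1 -0.6 -0.6]
0.009 [-0.1 -0.5 -0.8]
-0.0 [-0.2 -1.  -0.5]
-0.012 [ 0.8 -0.3 -0.8]
-0.024 [-0.1 -0.3 -0.8]
-0.036 [-0.5 -0.5 -1.8]
-0.048 [ 0.5 -0.8 -1.2]
-0.06 [ 0.9 -1.6 -0.1]
-0.072 [ 0.7 -1.2 -0.9]
-0.084 [-0.5 -1.7 -0.6]
-0.096 [ 1.1 -1.6  0.9]
-0.108 [-2.8 -0.8  4.7]
-0.12 [-0.6 -1.3  4.5]
t 18.82 pos [ 0.4368 -0.133   0.1457] F [-0.95 -0.56  3.58] M [-0.43 -0.67 -0.26] op 0.307
```

View pics/c5.png

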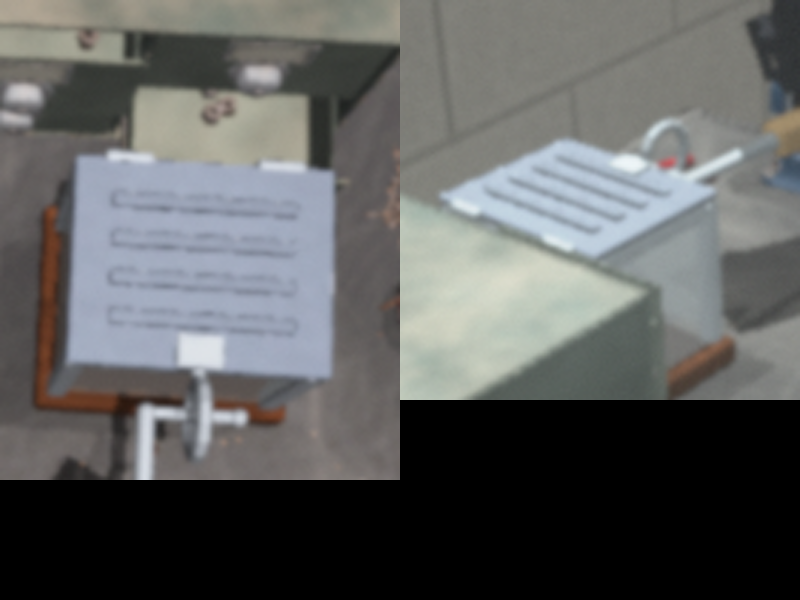

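```bash
python3 - <<'E'
from h import *
d=dict(np.load('pics/top4.npz'))
g=lambda x,y:(345+x*133/400,110+y/3)
P=np.array([px(d,*g(x,y)) for x in range(90,325,8) for y in list(range(165,185,6))+[222,226,262,266,300,304]+list(range(336,360,6)) if not 170<x<230])
A=np.c_[(P-HINGE)@X,(P-HINGE)@Y,np.ones(len(P))]
for _ in range(3):
    c=np.linalg.lstsq(A,P[:,2],rcond=None)[0];e=abs(A@c-P[:,2]);k=e<max(.003,2*np.median(e));A,P=A[k],P[k]
print('slope x,y, z at hinge',c,len(P))
r.move_linear(tcp(arc(-.015)),vel=.04); st()
p=arc(-.015)
F0=np.array(r.current_contact_force())
for k in np.arange(.015,.106,.015):
    r.move_linear(tcp(p+k*Y),vel=.06)
    f=np.array(r.current_contact_force())-F0; print(round(k,3),f.round(1))
    if np.linalg.norm(f)>5: print('STOP');break
st()
snap('top','top5');s=snap('side','side5')
t=cv2.imread('pics/top5.png');s=cv2.imread('pics/side5.png')
o=np.zeros((600,800,3),np.uint8);o[:480,:400]=cv2.resize(t[110:270,325:458],(400,480),interpolation=2);o[:400,400:800]=cv2.resize(s[150:290,220:360],(400,400),interpolation=2);cv2.imwrite('pics/c6.png',o)
E
```

```text
slope x,y, z at hinge [-0.00216274  0.00537877  0.15807267] 243
t 19.52 pos [ 0.4351 -0.1326  0.1634] F [ 0.1   0.14 -1.58] M [ 0.01  0.04 -0.02] op 0.308
0.015 [ 0.1  0.4 -0.5]
0.03 [-0.2  0.   0.1]
0.045 [ 0.4 -0.8 -0.9]
0.06 [ 0.3  0.6 -0.2]
0.075 [-0.5 -0.6 -0.4]
0.09 [-0.1 -0.3 -0.6]
0.105 [-0.1  0.1 -0.4]
t 22.32 pos [ 0.4431 -0.0277  0.1634] F [-0.    0.24 -2.  ] M [-0.05  0.03  0.  ] op 0.307
```

View pics/c6.png

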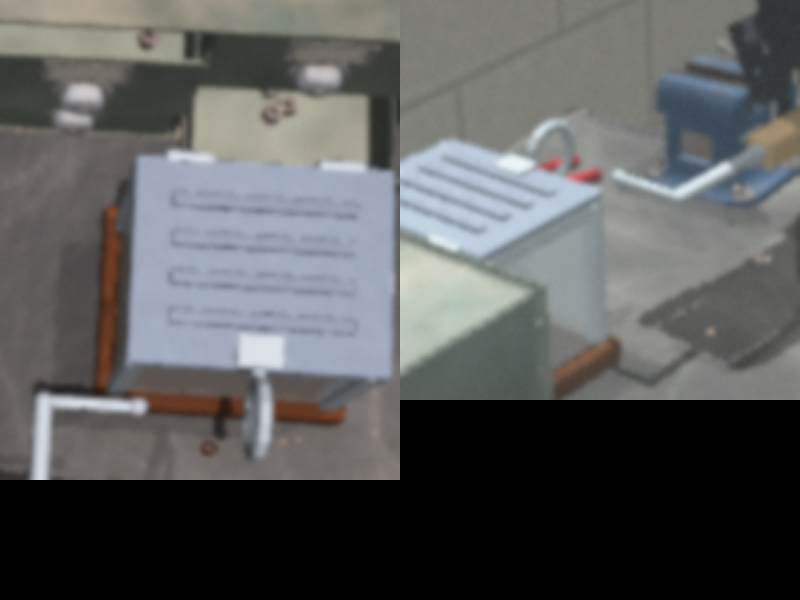

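```bash
python3 - <<'E'
from h import *
r.move_linear([.532,.2455,.165],rot=down(3.5),vel=.15); st()
r.move_linear([.532,.2455,.045],vel=.12); F0=np.array(r.current_contact_force())
for z in np.arange(.038,.0235,-.002):
    r.move_linear([.532,.2455,z],vel=.04); f=np.array(r.current_contact_force())-F0; 
    if f[2]>6: print('touch',z,f.round(1));break
st()
r.set_gripper(1.0,40); r.sleep(.3)
r.move_linear([.532,.2455,.2],vel=.15); r.move_to([.40,0.0,.33],down(3.5));r.set_joints([-1.358,0.351,1.652,0,1.139,-0.085]); st()
d=snap('top','top6'); s=snap('side','side6')
E
```

```text
t 24.48 pos [0.5319 0.245  0.165 ] F [ 0.11  0.21 -1.38] M [0.02 0.03 0.03] op 0.306
touch 0.023999999999999987 [-1.   0.2  7.1]
t 27.71 pos [0.5323 0.2456 0.0245] F [-0.96 -0.36  5.53] M [-0.08  0.43 -0.03] op 0.311
t 33.21 pos [ 0.1619 -0.5255  0.2532] F [ 0.22 -0.08 -0.71] M [-0.03 -0.   -0.02] op 1.001
```

View pics/top6.png

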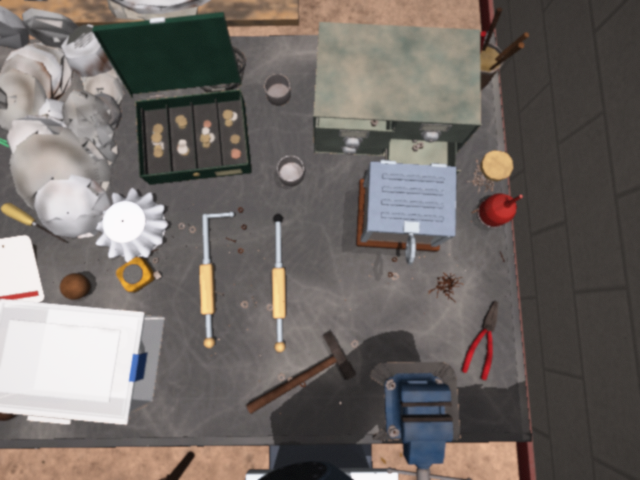

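View pics/side6.png

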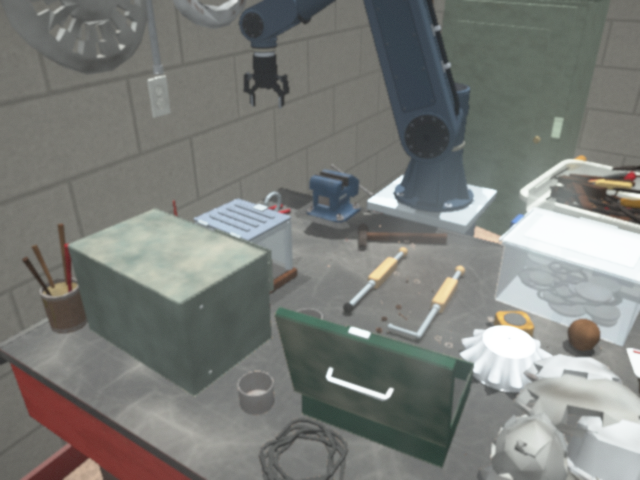

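Both final pictures show the flap shut (top view around pixel 410,200), the hook pole flat in its old place (around 207,290), the plain pole not moved (279,292), and the arm clear of everything.

```bash
python3 -c "
from h import *
r.hand_in(); print(r.current_t())"
```

```text
the job is handed in; nothing more can be done
the job is handed in; nothing more can be done
```

The job is done and handed in after about 33 s of robot time. I put the hook pole's prong sideways through the eye and drew the flap shut with the prong in the eye. Then I unhooked the pole and laid it flat where it had been.

- **Flap:** the depth fit showed it level to about 0.002 rad along its swing. That was with the prong still pressing down; after unhooking I checked by picture only, and it still looks shut. It met its stop at about 4.5 N.
- **Grip:** on the last 2 mm of the pull that force did not rise, so the pole may have tilted slightly in the gripper. This had no visible effect.
- **Poles and arm:** the last pictures show the hook pole lying flat, the plain pole in its original place, and the arm back at its start, touching nothing.

No check failed, and the outside forces I read after each step stayed under about 10 N.

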